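Unlock the cup turntable and index the tall stack into the take-off bay

TASK

Unlock the cup turntable on the packing bench: pull the lock rod up out of its socket and stand it, foot down, in the square white caddy. Then turn the table by its black handle post until the tallest of its three stacks of paper cups stands in line with the take-off bay between the two cheek plates and the table has clicked home in its detent. All three stacks must stay standing in their nests, and the loose cup and the pile of lids beside the caddy must stay where they are.

Things in the scene. Friction and masses are not known exactly. Their poses are not given: they have to be found in the camera images.
- turntable (a joint): Angle of the aluminium disc (300 mm across, top face 62 mm up), rad, 0 at start, grows anticlockwise from above. A spring detent draws it to the nearest multiple of 60 degrees (1.047) when let go; passing one takes about 8 N at the handle; stops at +-2.5. While the lock rod stands in the fork on the disc's rim, the disc cannot turn.
- hub (a point): Centre of the disc on its axis of rotation, on the top face, 62 mm above the bench. A hub 40 mm across and 26 mm high stands there.
- handle_top (a point): Centre of the top of the handle post: black upright cylinder, 22 mm diameter, 88 mm tall above the disc (top 150 mm above the bench), fixed to the disc 115 mm from its axis. At the start it stands in line with the bay, a stack nest 60 degrees to either side of it.
- bay (a point): Where the centre of a stack's underside must be to stand in line with the take-off bay: 105 mm from the hub, at disc top height, towards the middle between two upright grey cheek plates (80 mm apart, tops 90 mm above the bench, 170 to 235 mm from the hub) fixed to the base.
- stack_tall: Tallest of three loose stacks of white paper cups: ten nested cups, mouth down, 62 mm across below, 45 mm on top, 141 mm tall, 70 g. Origin: centre of its underside. Stands among the six 16 mm pins of a nest 105 mm from the hub, 3 mm play. At the start the nests are 60 degrees either side of the bay and 120 degrees anticlockwise of it; any may hold it.
- stack_mid: Middle stack, six cups, 105 mm tall, otherwise as the tall one. Origin at the centre of its underside.
- stack_short: Short stack, three cups, 78 mm tall, otherwise as the tall one. Origin at the centre of its underside.
- lock_rod: Steel rod, 14 mm diameter, with a black grip of 22 mm diameter over its top 65 mm; 200 mm long in all, about 150 g. Origin: centre of its foot, z towards the grip. At the start upright in its socket, foot 4 mm above the bench, between the two lugs of the disc's fork (5 mm play each side, lug tops 62 mm above the bench).
- socket_mouth (a point): Centre of the mouth of the lock rod's upright socket, a steel tube of 28 mm outer and 18 mm inner diameter, fixed to the base 175 mm from the hub, on the far side of the hub from the bay; the mouth is 46 mm above the bench and the hole 42 mm deep.
- caddy_in (a point): Centre of the inner floor (5 mm above the bench) of the tool caddy: a square open-topped white box fixed to the bench, 76 x 76 mm outside, walls 4 mm, rim 110 mm above the bench. Axes along its sides.
- lid_pile: Bystander: pile of white cup lids, 68 mm across, 50 mm tall, standing on the bench. Origin at the centre of its underside.
- loose_cup: Bystander: single white paper cup, mouth down on the bench, 62 mm across, 60 mm tall. Origin at the centre of its underside.
Not all that is in view belongs to the job. Leave any purple look-alike of the stack_mid alone.

How it is judged:
By the outcome, as a careful person would: the job done as asked, in the order asked, and still so for the second after the job is handed in, with the robot touching nothing.
It also fails if it takes over 58 s, if anything falls off the work surface, if the arm or the gripper's body presses on something with over 40 N, if the wrist force passes 120 N, or if a joint passes its speed limit or range.

ROBOT

A 6-joint arm with a two-finger parallel gripper is mounted at the origin on the work surface. World frame = base frame: x ahead of the robot, y to its left, z up, the work surface at z = 0. Lengths are in m, angles in rad, forces in N, time in s.
With the tool pointing down it reaches from about 0.225 to 0.875 m from the base axis. Payload 3.4 kg.
Tool frame: the origin (TCP) lies at the very end of the fingers, on their centre line; the grasp point (between the pads) lies 19 mm behind it; z points along the fingers, y is the line along which they close (so a half turn about z gives the same grasp; the last joint's range is limited). The gripper opens to 85 mm and grips with 20 to 120 N. Pads are 22 mm wide; open, the fingers measure 114 mm over their backs; the gripper's body (76 mm by 85 mm) begins 54 mm behind the grasp point. The pads swing forward as they close: fully open they stand 13 mm farther back than shut.
Start: joints at [1.021, 0.276, 1.505, -0, 1.361, -0.121], TCP at [0.239, 0.523, 0.231] pointing down, gripper open.
Joint ranges: [-2.89, 2.89], [-0.75, 2.08], [0.22, 2.7], [-1.18, 4.32], [0.11, 2.71], [-2.7, 2.7]. Speed limits (rad/s): [2.57, 2.57, 3.14, 3.14, 3.14, 3.14].

INTERFACE

Orientations are given as a unit quaternion [w, x, y, z].
In Python, from rig import manip, get_image, camera_info gives the robot as it stands. The module is installed in compiled form; this text tells all that it offers.
- The arm moves only by the shell command python3 -m crank 'ROWS' [FORCE]. ROWS is a JSON object of lists of equal length, an entry for each row: "translation": the shift along the tool's x, y, z in mm, a list of three; "roll": the turn about the tool's z in rad; "fingers": the opening, from 0 (shut) to 1 (fully open). A call has 1 to 8 rows; each row shifts and turns the commanded pose from where the row before left it, along the tool's axes as they then stand; what a row does not reach is not made up. A row lasts 1/10 s, in which the tool goes at most 50 mm and 8.59 degrees, less where a joint would pass 70% of its speed; a pose out of reach is approached as far as the arm can. A call is refused whole if a number of a shift passes 50 or a number of a turn 0.15, either way. A call with a gripper value outside its range is refused whole. The fingers move at their own pace and stop on an object; FORCE is the grip in N (left out, the last holds). Time passes only in rows, so rows that do not move let the fingers close. It gives the time, the measured TCP pose, the force, the opening and the grip force at its end, in the units of the state.
- manip.get_state(): the state, without advancing time (a new reading comes with each control period).
- get_image(name): name is "scene" or "top"; returns the picture (480x640x3 uint8, blue, green, red); there is no depth.
- camera_info(name): a dict with "mtx" (3x3 intrinsics, pixels), "rvec" (rotation vector, rad) and "tvec" (3), from world to camera coordinates, as OpenCV has them. Camera axes: x right, y down, z forward; pixel columns grow to the right and rows downward; lengths in m; the calibration is good to about 2 mm. A picture is of the moment at which its call begins. camera_info takes no time and is no camera call.
- manip.sign_off(): hands the job in; it is judged then, once.
The state is a dict: "clock": time; "qpos": joint angles; "qd": joint speeds; "effort": joint torques, N m; "position": TCP position; "ee_rot": TCP orientation; "contact_force": force on the tool from outside, world axes, zero at the start; "moment": the same for the moment, N m; "width": finger opening in m; "gripper_force": force on a finger pad.
Only numpy, scipy, OpenCV 4.12 (cv2) and the standard library are available. Lean on these libraries where they do the work, as an engineer would, in place of code of your own. Each camera call takes 0.05 s, during which the arm holds its last target. There are 200 camera calls.

## Working session

There is one attempt and no reset: what is moved stays moved. The work goes in short steps, Python scripts to look and compute and a shell command to move; the robot and the scene stay as the last step left them, time stands still between calls to the robot, and variables do not carry over. Pictures are saved under pics/ and viewed, at most 10 in all, crops included, and the job is handed in when it is done.

```bash
mkdir -p pics; python3 - <<'E'
from rig import manip,get_image,camera_info
import cv2
for n in("scene","top"):
    cv2.imwrite(f"pics/{n}0.png",get_image(n)); c=camera_info(n); print(n,c)
print(manip.get_state())
E
```

```text
scene {'mtx': array([[557.48118347,   0.        , 318.27333301],
       [  0.        , 557.48118347, 239.9269031 ],
       [  0.        ,   0.        ,   1.        ]]), 'rvec': array([ 1.57901757,  1.82529472, -0.88709457]), 'tvec': array([-0.04831436, -0.27534964,  1.64612008])}
top {'mtx': array([[562.95888378,   0.        , 317.56056452],
       [  0.        , 562.95888378, 242.26983503],
       [  0.        ,   0.        ,   1.        ]]), 'rvec': array([ 1.97122   , -2.23177169,  0.26482993]), 'tvec': array([0.18737502, 0.55613388, 0.93196388])}
{'clock': 0.1, 'qpos': array([ 1.02095453e+00,  2.76528982e-01,  1.50597015e+00, -6.09927781e-06,
        1.36069622e+00, -1.21039595e-01]), 'qd': array([ 0.00075927, -0.00077648, -0.0025704 ,  0.00082813,  0.00087946,
        0.00012406]), 'effort': array([ 3.81599375e-04, -4.17700267e+01, -2.46404493e+01, -7.56565601e-05,
        5.92142125e-03, -1.00438919e-05]), 'position': array([0.23886475, 0.52254215, 0.23054228]), 'ee_rot': array([-2.60977617e-04,  2.12761588e-01,  9.77103815e-01, -7.57671001e-04]), 'contact_force': array([-0.38714722,  0.34183717, -0.21032161]), 'moment': array([ 0.00935572, -0.00951434,  0.00151709]), 'gripper_force': 0.0, 'width': 0.08573845058604102}
```

View pics/scene0.png

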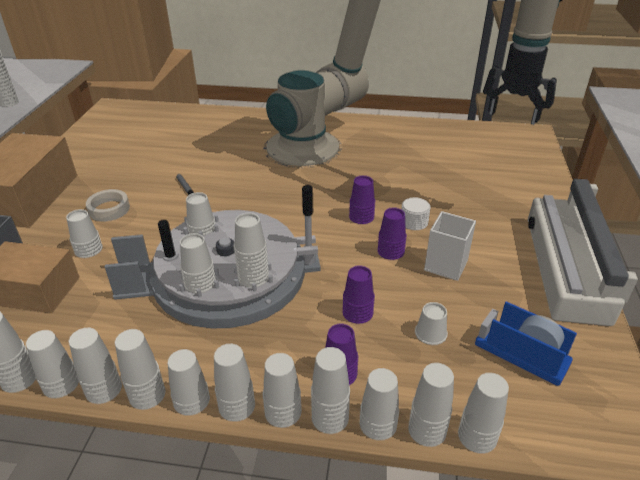

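View pics/top0.png

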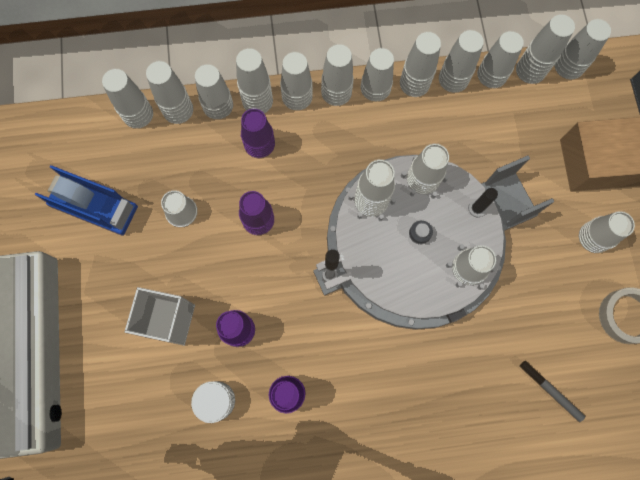

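The scene view shows the turntable at about (225,260), with the lock rod top at (307,187) and the caddy at (450,245). The top view has the rod top at (332,256), handle top (490,193), hub (422,230) and caddy rim (155,315). The stack with its base at about (372,207) in the top view looks tallest.

```bash
cat > h.py <<'E'
import numpy as np,cv2
from rig import camera_info
def px(n,u,v,z):
    c=camera_info(n);R=cv2.Rodrigues(c["rvec"])[0];o=-R.T@c["tvec"]
    d=R.T@np.linalg.solve(c["mtx"],[u,v,1]);return (o+d*(z-o[2])/d[2]).round(4)
def proj(n,p):
    c=camera_info(n);return cv2.projectPoints(np.array(p,float).reshape(-1,3),c["rvec"],c["tvec"],c["mtx"],None)[0].reshape(-1,2).round(0)
E
python3 - <<'E'
from h import *
for n,u,v,z,l in[("top",332,254,.204,"rod"),("scene",308,188,.204,"rod"),("top",490,193,.150,"handle"),("scene",165,222,.15,"handle"),("top",422,227,.088,"hub"),("scene",225,241,.088,"hub"),
 ("top",143,291,.11,"cadTL"),("top",181,297,.11,"TR"),("top",168,341,.11,"BR"),("top",127,332,.11,"BL"),
 ("top",380,170,.203,"st A tall?"),("top",435,153,.167,"st B mid?"),("top",435,153,.14,"st B sh?"),("top",482,259,.14,"st C"),("scene",248,220,.203,"A"),("top",175,203,.06,"cup"),("top",212,402,.05,"lid"),
 ("top",252,120,.1,"p1"),("top",252,200,.1,"p"),("top",234,327,.1,"p"),("top",286,395,.1,"p")]: print(l,n,px(n,u,v,z))
im=cv2.imread("pics/top0.png");s=cv2.imread("pics/scene0.png")
a=cv2.resize(im[130:350,310:560],(0,0),fx=2.2,fy=2.2,interpolation=2)
cv2.imwrite("pics/c1.png",a)
b=cv2.resize(s[170:320,140:340],(0,0),fx=3.5,fy=3.5,interpolation=2);cv2.imwrite("pics/c2.png",b)
E
```

```text
rod top [0.5215 0.1024 0.204 ]
rod scene [0.5241 0.1078 0.204 ]
handle top [ 0.6029 -0.173   0.15  ]
handle scene [ 0.6027 -0.168   0.15  ]
hub top [ 0.5743 -0.0658  0.088 ]
hub scene [ 0.5704 -0.0614  0.088 ]
cadTL top [0.5178 0.4153 0.11  ]
TR top [0.5001 0.3537 0.11  ]
BR top [0.4311 0.3795 0.11  ]
BL top [0.4538 0.4446 0.11  ]
st A tall? top [0.646  0.0102 0.203 ]
st B mid? top [ 0.6772 -0.0902  0.167 ]
st B sh? top [ 0.6875 -0.0976  0.14  ]
st C top [ 0.4967 -0.1418  0.14  ]
A scene [0.6428 0.0159 0.203 ]
cup top [0.6804 0.3639 0.06  ]
lid top [0.3261 0.3274 0.05  ]
p1 top [0.8057 0.2074 0.1   ]
p top [0.6557 0.2221 0.1   ]
p top [0.4414 0.2727 0.1   ]
p top [0.3232 0.1998 0.1   ]
```

View pics/c2.png

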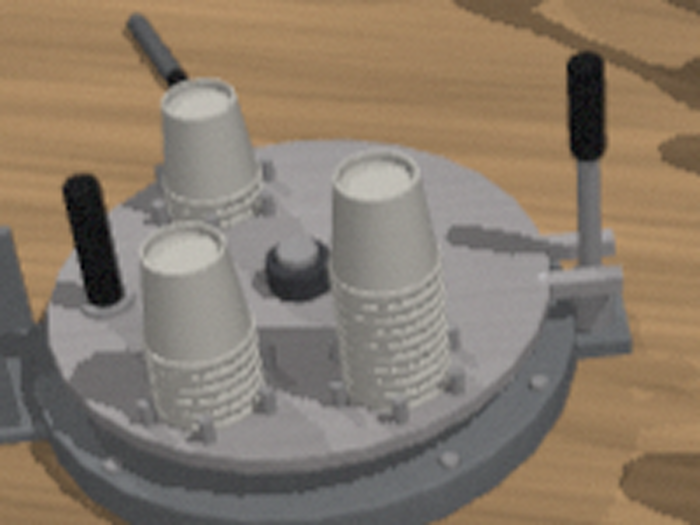

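The tall stack is the one with ten cups. It sits 121° anticlockwise of the bay (105 mm from the hub, as it should be), so the disc must turn −120°. I'm going above the rod first.

```bash
python3 -m crank '{"translation":[[-36,-22,-3],[-36,-22,-3],[-36,-22,-3],[-36,-22,-3],[-36,-22,-3],[-36,-22,-3],[-36,-22,-3],[-36,-22,-3]],"roll":[0,0,0,0,0,0,0,0],"fingers":[1,1,1,1,1,1,1,1]}' 40
python3 -m crank '{"translation":[[-36,-22,0],[-36,-22,0],[-36,-22,0],[0,0,0]],"roll":[0,0,0,0],"fingers":[1,1,1,1]}'
cat >> h.py <<'E'
def go(target,psi=None):
    "tool-frame shift (mm) and roll needed to reach target, from measured pose"
    from rig import manip
    from scipy.spatial.transform import Rotation as Ro
    s=manip.get_state();q=s["ee_rot"];R=Ro.from_quat([q[1],q[2],q[3],q[0]]).as_matrix()
    p=np.arctan2(R[1,1],R[0,1])
    print("t",s["clock"],"pos",s["position"].round(4),"psi",p.round(3),"w",s["width"],"F",s["contact_force"].round(1),"gf",s["gripper_force"])
    print("tool shift mm",(R.T@(np.array(target)-s["position"])*1e3).round(1),"roll",None if psi is None else round(p-psi,3),"tilt",R[2,2].round(5),"q",s["qpos"].round(2))
E
python3 - <<'E'
from h import *
from rig import get_image
go([.5228,.105,.156])
im=get_image("top");cv2.imwrite("pics/t1.png",im)
s=get_image("scene")
cv2.imwrite("pics/t2.png",np.hstack([cv2.resize(im[180:340,240:440],(400,320)),cv2.resize(s[100:300,220:420],(400,400))[:320]]))
E
```

```text
clock: 0.9
position: [0.4283, 0.2415, 0.2551]
ee_rot: [-0.0, 0.213, 0.977, -0.0]
contact_force: [1.4, 0.3, 0.7]
width: 0.0852
gripper_force: 0.0
clock: 1.3
position: [0.5014, 0.134, 0.2547]
ee_rot: [0.001, 0.215, 0.977, -0.001]
contact_force: [-0.3, 0.9, -1.0]
width: 0.0854
gripper_force: 0.0
t 1.3 pos [0.5014 0.134  0.2547] psi 1.137 w 0.08537030892683933 F [-0.3  0.9 -1. ] gf 0.0
tool shift mm [-31.5 -17.1  98.8] roll None tilt -1.0 q [ 0.13  0.18  1.58 -0.    1.38 -1.01]
```

View pics/t2.png

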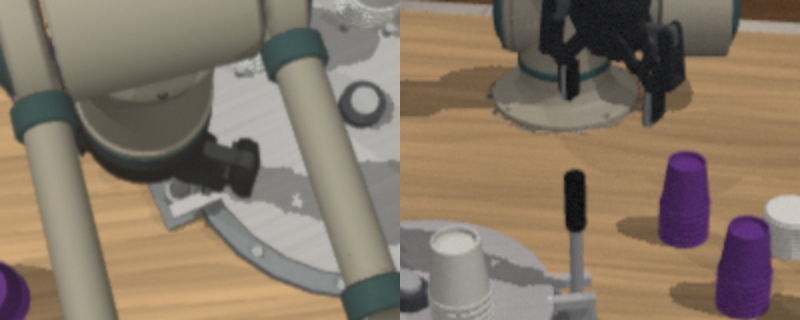

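The top camera can't see the rod for the arm. The scene view shows the gripper behind the upright rod (top at crop (575,180)). I'll use the two-camera estimate of the rod and descend open.

```bash
python3 -m crank '{"translation":[[-16,-8,0],[-15.5,-9,0],[0,0,20],[0,0,25],[0,0,25],[0,0,25],[0,0,4],[0,0,0]],"roll":[0,0,0,0,0,0,0,0],"fingers":[1,1,1,1,1,1,1,1]}' 30
python3 -m crank '{"translation":[[0,0,0],[0,0,0],[0,0,0],[0,0,0],[0,0,0],[0,0,0]],"roll":[0,0,0,0,0,0],"fingers":[0.4,0.4,0.4,0.3,0.3,0.3]}' 30
python3 - <<'E'
from h import *
go([.5228,.105,.156])
E
```

```text
clock: 2.2
position: [0.5201, 0.1096, 0.1559]
ee_rot: [-0.001, 0.212, 0.977, -0.0]
contact_force: [-0.2, -0.6, -0.3]
width: 0.0854
gripper_force: 0.0
clock: 2.8
position: [0.5202, 0.1097, 0.1565]
ee_rot: [0.0, 0.213, 0.977, 0.0]
contact_force: [0.1, 0.4, 0.0]
width: 0.0257
gripper_force: 0.0
t 2.8 pos [0.5202 0.1097 0.1565] psi 1.142 w 0.025665993759569385 F [0.1 0.4 0. ] gf 0.0
tool shift mm [-4.3 -3.2  0.5] roll None tilt -1.0 q [ 0.08  0.27  1.72  0.    1.16 -1.07]
```

```bash
python3 -m crank '{"translation":[[-4,0,0],[0,0,0],[0,0,0],[0,0,0],[0,0,0]],"roll":[0,0,0,0,0],"fingers":[0.3,0.3,0,0,0]}' 40
python3 - <<'E'
from h import *
from rig import get_image
go([.5228,.105,.156])
cv2.imwrite("pics/t3.png",cv2.resize(get_image("scene")[120:300,200:420],(660,540)))
E
```

```text
clock: 3.3
position: [0.5235, 0.1069, 0.1565]
ee_rot: [-0.0, 0.213, 0.977, -0.001]
contact_force: [-0.2, -5.4, 3.4]
width: 0.0213
gripper_force: 39.4
t 3.3 pos [0.5235 0.1069 0.1565] psi 1.142 w 0.021323898347675792 F [-0.2 -5.4  3.4] gf 39.3819522857666
tool shift mm [-0.1 -2.   0.5] roll None tilt -1.0 q [ 0.07  0.27  1.71 -0.    1.16 -1.07]
```

View pics/t3.png

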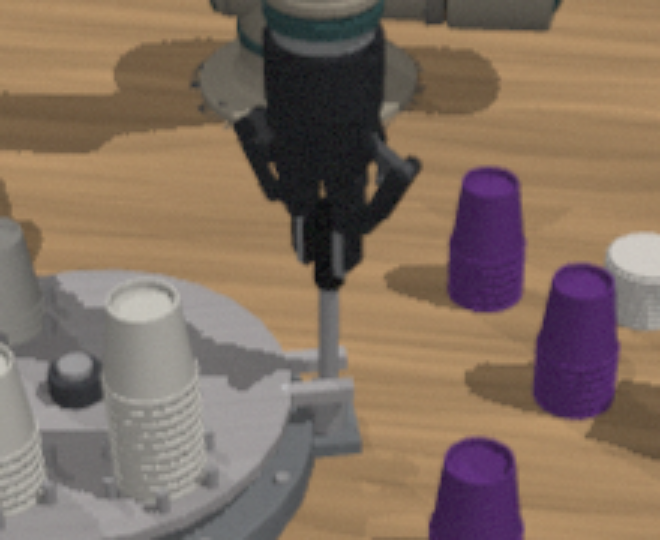

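The grip is between the pads at 22 mm, rod upright. I'll ease the small side force and lift.

```bash
python3 -m crank '{"translation":[[0,-1,0],[0,0,-10],[0,0,-15],[0,0,-20],[0,0,-20],[0,0,-25],[0,0,-25],[0,0,-25]],"roll":[0,0,0,0,0,0,0,0],"fingers":[0,0,0,0,0,0,0,0]}' 60
python3 - <<'E'
from h import *
go([.4757,.3983,.300])
E
```

```text
clock: 4.15
position: [0.5235, 0.1089, 0.2973]
ee_rot: [-0.0, 0.213, 0.977, 0.002]
contact_force: [1.3, -0.5, -2.0]
width: 0.0211
gripper_force: 58.3
t 4.15 pos [0.5235 0.1089 0.2973] psi 1.142 w 0.021089960013212394 F [ 1.3 -0.5 -2. ] gf 58.26366662979126
tool shift mm [163.7 243.4  -1.5] roll None tilt -0.99999 q [ 0.07  0.18  1.47  0.    1.49 -1.07]
```

```bash
python3 -m crank '{"translation":[[10,15,0],[23,34,-1],[25,37,0],[25,38,0],[25,38,0],[25,37,0],[19,28,0],[11,15,0]],"roll":[0,0,0,0,0,0,0,0],"fingers":[0,0,0,0,0,0,0,0]}' 60
python3 -m crank '{"translation":[[0,0,0],[0,0,0]],"roll":[0,0],"fingers":[0,0]}' 60
python3 - <<'E'
from h import *
from rig import get_image
go([.4757,.3983,.300])
im=get_image("top");s=get_image("scene")
a=cv2.resize(im[240:390,70:270],(400,300));b=cv2.resize(s[120:320,360:560],(400,400))
cv2.imwrite("pics/t4.png",np.hstack([np.vstack([a,np.zeros((100,400,3),np.uint8)]),b]))
E
```

```text
clock: 4.95
position: [0.4743, 0.3993, 0.2969]
ee_rot: [-0.001, 0.211, 0.977, 0.002]
contact_force: [-0.2, -0.5, -1.5]
width: 0.0206
gripper_force: 58.4
clock: 5.15
position: [0.4756, 0.3948, 0.2971]
ee_rot: [-0.0, 0.213, 0.977, -0.0]
contact_force: [0.6, 0.1, -2.7]
width: 0.0209
gripper_force: 58.4
t 5.15 pos [0.4756 0.3948 0.2971] psi 1.142 w 0.020867463858606133 F [ 0.6  0.1 -2.7] gf 58.387144804000854
tool shift mm [ 1.4  3.2 -2.9] roll None tilt -1.0 q [ 0.58  0.32  1.29 -0.    1.54 -0.56]
```

View pics/t4.png

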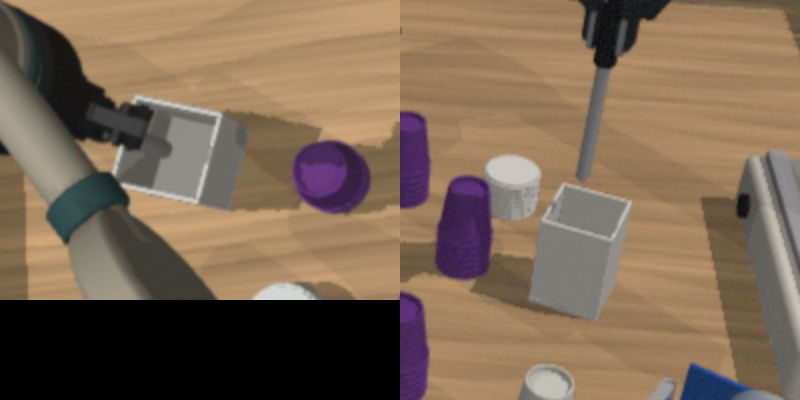

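In the scene view the rod hangs upright, foot at full-frame px (451.5,210). The caddy rim corners are at about (441,213), (475,221), (464,240) and (432,229).

```bash
python3 - <<'E'
from h import *
c=[px("scene",*p,.11) for p in[(441,213),(475,221.5),(464,240),(432.5,229)]]
print(c,np.mean(c,0)); print("foot",px("scene",451.5,208,.145))
m=(np.mean(c,0)+[.4757,.3983,.11])/2;print(m)
go([m[0],m[1],.158])
print(proj("scene",[[.4756,.3948,.145]]))
E
```

```text
[array([0.4395, 0.3804, 0.11  ]), array([0.4606, 0.4501, 0.11  ]), array([0.5271, 0.4239, 0.11  ]), array([0.499 , 0.3618, 0.11  ])] [0.48155 0.40405 0.11   ]
foot [0.4686 0.3965 0.145 ]
[0.478625 0.401175 0.11    ]
t 5.25 pos [0.476  0.3938 0.2974] psi 1.141 w 0.02074542329144458 F [-0.1  0.3 -1.8] gf 58.38551223278046
tool shift mm [  0.7   7.8 139.4] roll None tilt -1.0 q [ 0.58  0.31  1.29 -0.    1.54 -0.56]
[[451. 210.]]
```

```bash
python3 -m crank '{"translation":[[0.5,7,0],[0,0,15],[0,0,28],[0,0,28],[0,0,28],[0,0,24],[0,0,11],[0,0,0]],"roll":[0,0,0,0,0,0,0,0],"fingers":[0,0,0,0,0,0,0,0]}'
python3 -m crank '{"translation":[[0,0,2],[0,0,1],[0,0,1]],"roll":[0,0,0],"fingers":[0,0,0]}'
```

```text
clock: 6.05
position: [0.4779, 0.4006, 0.1618]
ee_rot: [-0.001, 0.213, 0.977, -0.001]
contact_force: [-0.3, -0.0, -1.8]
width: 0.0208
gripper_force: 58.5
clock: 6.35
position: [0.479, 0.402, 0.1606]
ee_rot: [0.001, 0.213, 0.977, 0.001]
contact_force: [-0.3, 0.2, -2.4]
width: 0.0206
gripper_force: 58.5
```

```bash
python3 -m crank '{"translation":[[0,0,1],[0,0,1],[0,0,0]],"roll":[0,0,0],"fingers":[0,0,0]}'
python3 -m crank '{"translation":[[0,0,1],[0,0,0.5],[0,0,0]],"roll":[0,0,0],"fingers":[0,0,0]}'
```

```text
clock: 6.65
position: [0.4782, 0.4015, 0.1574]
ee_rot: [0.0, 0.213, 0.977, 0.0]
contact_force: [-0.1, -1.0, -2.4]
width: 0.0207
gripper_force: 58.5
clock: 6.95
position: [0.4785, 0.4017, 0.1566]
ee_rot: [0.0, 0.213, 0.977, 0.0]
contact_force: [-0.3, -0.3, 2.7]
width: 0.0205
gripper_force: 59.3
```

The foot has touched down (force changed sign). I'll release gently and rise.

```bash
python3 -m crank '{"translation":[[0,0,0],[0,0,0],[0,0,0],[0,0,0],[0,0,0],[0,0,0],[0,0,0],[0,0,0]],"roll":[0,0,0,0,0,0,0,0],"fingers":[0.3,0.34,0.4,0.5,0.7,1,1,1]}' 20
python3 -m crank '{"translation":[[0,0,-8],[0,0,-12],[0,0,-20],[0,0,-25],[0,0,-25],[0,0,-25],[0,0,0]],"roll":[0,0,0,0,0,0,0],"fingers":[1,1,1,1,1,1,1]}'
python3 - <<'E'
from h import *
from rig import get_image
go([.603,-.1705,.25],0.28)
s=get_image("scene");im=get_image("top");cv2.imwrite("pics/t5f.png",im)
cv2.imwrite("pics/t5.png",np.hstack([cv2.resize(s[120:320,360:560],(400,400)),cv2.resize(im[240:390,70:220],(400,400))]))
E
```

```text
clock: 7.75
position: [0.4783, 0.4016, 0.1559]
ee_rot: [0.0, 0.213, 0.977, 0.0]
contact_force: [0.2, -0.5, -0.4]
width: 0.0856
gripper_force: 0.1
clock: 8.45
position: [0.4801, 0.4028, 0.2764]
ee_rot: [0.003, 0.213, 0.977, 0.004]
contact_force: [0.3, 0.2, 0.9]
width: 0.0854
gripper_force: 0.0
t 8.45 pos [0.4801 0.4028 0.2764] psi 1.142 w 0.085350665033621 F [0.3 0.2 0.9] gf 0.0
tool shift mm [-350.  -470.5   24.2] roll 0.862 tilt -0.99995 q [ 0.59  0.33  1.32  0.    1.49 -0.56]
```

View pics/t5.png

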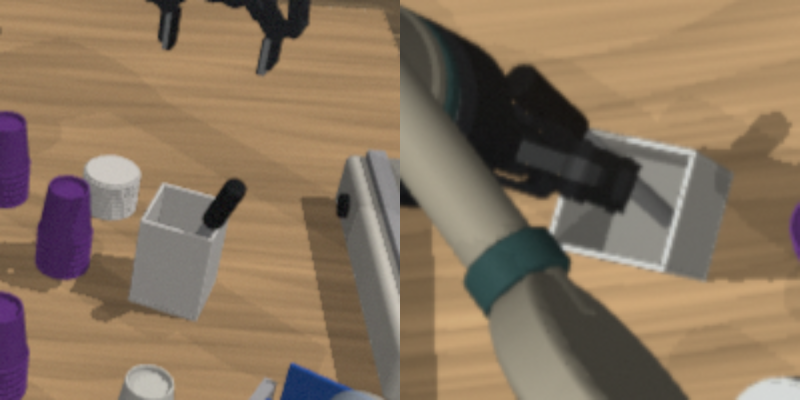

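The rod now stands foot down in the caddy, leaning on its wall, grip at crop (225,203); lids and cup undisturbed. Next, the handle.

```bash
python3 -m crank '{"translation":[[-15,-20,0],[-25,-34,0],[-27,-36,0],[-27,-36,0],[-27,-36,0],[-27,-36,0],[-27,-36,0],[-27,-36,0]],"roll":[0,0,0,0,0,0,0,0],"fingers":[1,1,1,1,1,1,1,1]}'
python3 -m crank '{"translation":[[-27,-36,0],[-27,-36,0],[-27,-36,0],[-27,-36,0],[-20,-30,0],[-12,-18,0],[0,0,0]],"roll":[0,0,0,0,0,0,0],"fingers":[1,1,1,0.7,0.7,0.7,0.7]}'
python3 -m crank '{"translation":[[0,0,0],[0,0,0],[0,0,0],[0,0,0],[0,0,0],[0,0,0],[0,0,0]],"roll":[0.14,0.14,0.14,0.14,0.14,0.14,0.02],"fingers":[0.7,0.7,0.7,0.7,0.7,0.7,0.7]}'
python3 - <<'E'
from h import *
go([.603,-.1705,.115],0.28)
E
```

```text
clock: 9.35
position: [0.5489, 0.0702, 0.2695]
ee_rot: [-0.001, 0.213, 0.977, -0.0]
contact_force: [1.0, -0.1, -0.0]
width: 0.0853
gripper_force: 0.0
clock: 10.05
position: [0.5968, -0.1639, 0.2687]
ee_rot: [-0.001, 0.215, 0.977, -0.0]
contact_force: [-0.8, 0.0, -0.7]
width: 0.06
gripper_force: 0.0
clock: 10.75
position: [0.5965, -0.1593, 0.2699]
ee_rot: [-0.001, 0.601, 0.8, 0.0]
contact_force: [0.7, -0.3, -1.1]
width: 0.0599
gripper_force: 0.0
t 10.75 pos [ 0.5965 -0.1593  0.2699] psi 0.282 w 0.059870087426102496 F [ 0.7 -0.3 -1.1] gf 0.0
tool shift mm [-12.9   3.3 154.9] roll 0.002 tilt -1.0 q [-0.37  0.32  1.34  0.    1.48 -0.66]
```

```bash
python3 -m crank '{"translation":[[-13,3,0],[0,0,20],[0,0,30],[0,0,35],[0,0,35],[0,0,25],[0,0,10],[0,0,0]],"roll":[0,0,0,0,0,0,0,0],"fingers":[0.7,0.7,0.7,0.7,0.7,0.7,0.7,0.7]}' 30
python3 -m crank '{"translation":[[0,0,0],[0,0,0],[0,0,0],[0,0,0],[0,0,0],[0,0,0],[0,0,0]],"roll":[0,0,0,0,0,0,0],"fingers":[0.4,0.35,0.3,0,0,0,0]}' 30
python3 - <<'E'
from h import *
go([.603,-.1705,.115],0.28)
E
```

```text
clock: 11.55
position: [0.6031, -0.1725, 0.1141]
ee_rot: [-0.002, 0.6, 0.8, -0.0]
contact_force: [0.1, 0.4, 0.8]
width: 0.0598
gripper_force: 0.0
clock: 12.25
position: [0.6026, -0.1736, 0.1175]
ee_rot: [0.0, 0.601, 0.8, -0.001]
contact_force: [-5.2, -2.8, 5.6]
width: 0.0211
gripper_force: 29.2
t 12.25 pos [ 0.6026 -0.1736  0.1175] psi 0.283 w 0.021120803833511413 F [-5.2 -2.8  5.6] gf 29.208465814590454
tool shift mm [2.8 1.3 2.5] roll 0.003 tilt -1.0 q [-0.39  0.43  1.56 -0.    1.15 -0.67]
```

The handle is gripped. Turning clockwise in arc rows: 0.06 rad → x +0.2, y −6.9 mm.

```bash
python3 -m crank '{"translation":[[0,-2.3,0],[0.1,-4.6,0],[0.2,-6.9,0],[0.2,-6.9,0],[0.2,-6.9,0],[0.2,-6.9,0],[0.2,-6.9,0],[0.2,-6.9,0]],"roll":[0.02,0.04,0.06,0.06,0.06,0.06,0.06,0.06],"fingers":[0,0,0,0,0,0,0,0]}' 30
python3 - <<'E'
from h import *
go([.572,-.064,.117])
E
```

```text
clock: 13.05
position: [0.56, -0.1779, 0.1174]
ee_rot: [0.005, 0.755, 0.656, 0.002]
contact_force: [5.6, -2.8, -0.7]
width: 0.021
gripper_force: 30.3
t 13.05 pos [ 0.56   -0.1779  0.1174] psi -0.141 w 0.0209602314436546 F [ 5.6 -2.8 -0.7] gf 30.315246284008026
tool shift mm [ 1.145e+02 -4.100e+00  1.000e-01] roll None tilt -0.99994 q [-0.43  0.37  1.66  0.    1.1  -0.29]
```

```bash
R='x'; python3 -m crank '{"translation":[[0.2,-6.9,0],[0.2,-6.9,0],[0.2,-6.9,0],[0.2,-6.9,0],[0.2,-6.9,0],[0.2,-6.9,0],[0.2,-6.9,0],[0.2,-6.9,0]],"roll":[0.06,0.06,0.06,0.06,0.06,0.06,0.06,0.06],"fingers":[0,0,0,0,0,0,0,0]}'
python3 -m crank '{"translation":[[0.2,-6.9,0],[0.2,-6.9,0],[0.2,-6.9,0],[0.2,-6.9,0],[0.2,-6.9,0],[0.2,-6.9,0],[0.2,-6.9,0],[0.2,-6.9,0]],"roll":[0.06,0.06,0.06,0.06,0.06,0.06,0.06,0.06],"fingers":[0,0,0,0,0,0,0,0]}'
python3 - <<'E'
from h import *
go([.572,-.064,.117],0.28-2.094)
E
```

```text
clock: 13.85
position: [0.5065, -0.1597, 0.1174]
ee_rot: [0.004, 0.889, 0.457, 0.0]
contact_force: [-1.3, -9.4, 2.8]
width: 0.021
gripper_force: 30.3
clock: 14.65
position: [0.4693, -0.1192, 0.1174]
ee_rot: [0.005, 0.972, 0.234, -0.0]
contact_force: [-4.8, -14.2, 4.6]
width: 0.0212
gripper_force: 30.8
t 14.65 pos [ 0.4693 -0.1192  0.1174] psi -1.099 w 0.02115996543716281 F [ -4.8 -14.2   4.6] gf 30.803156197071075
tool shift mm [116.6  -2.6   0. ] roll 0.715 tilt -0.99995 q [-0.39  0.24  1.87 -0.01  1.03  0.72]
```

```bash
python3 -m crank '{"translation":[[0.2,-6.9,0],[0.2,-6.9,0],[0.2,-6.9,0],[0.2,-6.9,0],[0.2,-6.9,0],[0.2,-6.9,0],[0.2,-6.9,0],[0.2,-6.9,0]],"roll":[0.06,0.06,0.06,0.06,0.06,0.06,0.06,0.06],"fingers":[0,0,0,0,0,0,0,0]}'
python3 -m crank '{"translation":[[0.2,-6.9,0],[0.2,-6.9,0],[0.1,-5.8,0],[0.1,-3.5,0],[0.1,-2.3,0],[0,0,0]],"roll":[0.06,0.06,0.05,0.03,0.02,0],"fingers":[0,0,0,0,0,0]}'
python3 - <<'E'
from h import *
from rig import get_image
go([.572,-.064,.117],0.28-2.094)
s=get_image("scene");cv2.imwrite("pics/t6.png",cv2.resize(s[130:330,80:340],(780,600)))
E
```

```text
clock: 15.45
position: [0.4555, -0.0626, 0.1173]
ee_rot: [0.002, 1.0, -0.005, -0.0]
contact_force: [-6.5, -6.5, 9.9]
width: 0.0211
gripper_force: 30.7
clock: 16.05
position: [0.459, -0.0374, 0.1173]
ee_rot: [0.002, 0.994, -0.113, 0.0]
contact_force: [-5.4, -4.7, 9.7]
width: 0.0212
gripper_force: 30.7
t 16.05 pos [ 0.459  -0.0374  0.1173] psi -1.798 w 0.021162722753322576 F [-5.4 -4.7  9.7] gf 30.655255615711212
tool shift mm [116.1   0.5   0.4] roll 0.016 tilt -0.99999 q [-0.23  0.2   1.92 -0.    1.02  1.57]
```

View pics/t6.png

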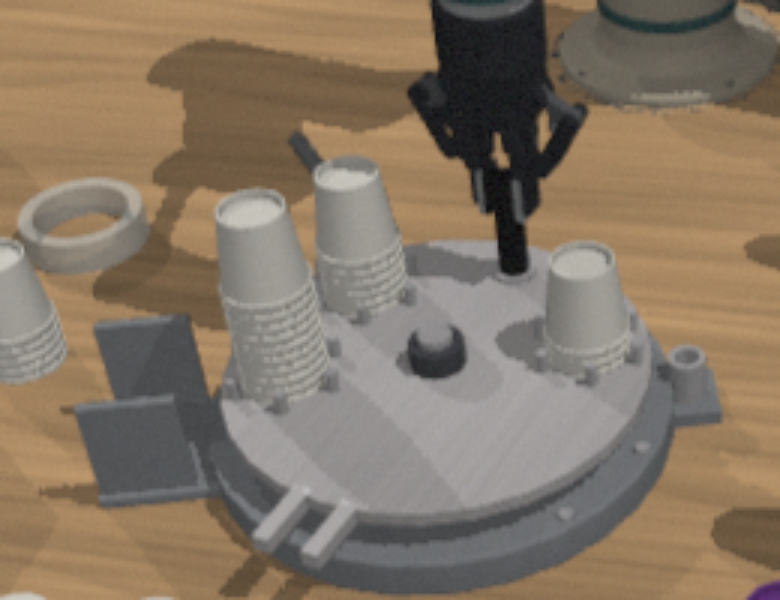

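The tall stack (crop (265,300)) stands in line with the cheek plates, and all three stacks are upright. I'll release, let the detent settle, and retreat straight up.

```bash
python3 -m crank '{"translation":[[0,0,0],[0,0,0],[0,0,0],[0,0,0],[0,0,0],[0,0,0],[0,0,0],[0,0,0]],"roll":[0,0,0,0,0,0,0,0],"fingers":[0.3,0.35,0.4,0.5,0.6,0.65,0.65,0.65]}'
python3 -m crank '{"translation":[[0,0,-10],[0,0,-20],[0,0,-25],[0,0,-30],[0,0,-30],[0,0,-30],[0,0,-15],[0,0,0]],"roll":[0,0,0,0,0,0,0,0],"fingers":[0.65,0.65,0.65,0.65,0.65,0.65,0.65,0.65]}'
python3 -m crank '{"translation":[[0,0,0],[0,0,0],[0,0,0],[0,0,0],[0,0,0],[0,0,0],[0,0,0],[0,0,0]],"roll":[0,0,0,0,0,0,0,0],"fingers":[0.65,0.65,0.65,0.65,0.65,0.65,0.65,0.65]}'
python3 - <<'E'
from h import *
from rig import get_image
s=get_image("scene");cv2.imwrite("pics/t7.png",s[110:400,60:540]);cv2.imwrite("pics/t7t.png",get_image("top"))
b=np.array([.603,-.1705])-[.572,-.064];a=np.arctan2(b[1],b[0])
h=lambda t,r,z:[.572+r*np.cos(a+t),-.064+r*np.sin(a+t),z]
print("expected px-(60,110): handle",proj("scene",[h(-2.094,.115,.15)])-[60,110],"tall top",proj("scene",[h(0,.105,.203)])-[60,110])
E
```

```text
clock: 16.9
position: [0.4595, -0.0361, 0.1157]
ee_rot: [-0.0, 0.994, -0.113, -0.0]
contact_force: [-0.5, -0.2, -0.8]
width: 0.0557
gripper_force: 0.0
clock: 17.7
position: [0.461, -0.0364, 0.2789]
ee_rot: [0.0, 0.994, -0.113, 0.003]
contact_force: [1.0, -0.4, 0.9]
width: 0.0556
gripper_force: 0.0
clock: 18.5
position: [0.4596, -0.0361, 0.2758]
ee_rot: [-0.0, 0.994, -0.113, 0.0]
contact_force: [0.7, 0.2, -0.2]
width: 0.0556
gripper_force: 0.0
expected px-(60,110): handle [[187.  78.]] tall top [[102.  90.]]
```

View pics/t7.png

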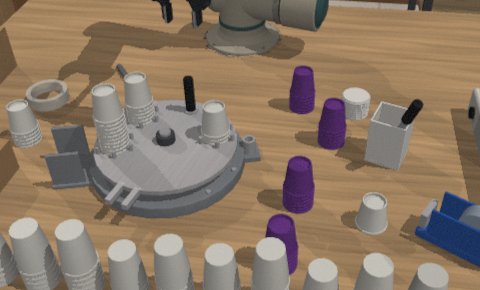

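The handle top at (188,78) and the tall stack's top at (103,89) are within a pixel of the computed home position. The rod is in the caddy and the lids and cup are in place. Handing in.

```bash
python3 -c "
from rig import manip
print(manip.sign_off())"
```

```text
the job is handed in; nothing more can be done
None
```

The job is handed in at about 18.6 s: the lock rod is foot down in the caddy but leaning on its wall, the table is turned −120° with the tall stack in line with the bay and sitting at the detent position, all three stacks are upright, and the loose cup and lid pile look unmoved.

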